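# Open the push-and-turn safety cap of the red canister

### The job

Open the solvent canister with the red safety cap: push the cap down against its spring, turn it about 60 degrees anticlockwise (seen from above) while it is held down, and lift it off. Set the cap down right way up (wing grip on top) in the green tray and let go of it. Leave the blue cap alone.

Things in the scene. Friction and masses are not known exactly. Their poses are not given: they have to be found in the camera images.
- cap_red: Loose red cap, about 60 g: ribbed skirt 58 mm across, flat top 30 mm above its lower rim; on top an upright wing grip 50 mm long (along x), 14 thick (y), 22 high. Origin: centre of the lower rim, z up; closed, it is 105 mm above the bench. Locked until pushed down 4 mm or more (best 8, stops at 12); spring 4 N at first, 8 N at 8 mm. Held down it turns anticlockwise only.
- can_red: Silvery white canister, red band, 84 mm across, fixed on the bench by a black foot 108 mm across. Origin: centre of its underside, z up; the closed cap has its axis and yaw. White neck 32 mm across, 118 mm high, grey spring plunger to 138. Cap turned 60 degrees (42 to 78 will do) from closed is free: let up, the spring lifts it about 8 mm above its closed height; 45 mm up it clears the neck.
- tray: Green open square tray, fixed to the bench, 128 x 128 mm outside and 20 mm high, walls 4 mm, floor about 4 mm thick. Origin: centre of its underside; x and y along its sides.
- cap_blue: Cap of a second canister, the same in all but colour (blue cap, blue band), to be left alone. Origin and axes as for the red cap.
Not all that is in view belongs to the job. There is more than one size of the cap_red; the job needs the larger.

How it is judged:
On the way, in this order (a step that is already met when the one before it is completed fails the run):
1. the red cap is pushed down on its canister by at least 3.5 mm (z of cap_red in the frame of can_red below 0.1015 m and horizontal distance between cap_red and can_red below 0.01 m), for 0.1 s.
2. the red cap, still on the neck, is turned free (more than 35 degrees) (angle between the x axis of cap_red and the x axis of can_red, either way round above 0.61 rad and z of cap_red in the frame of can_red below 0.118 m and horizontal distance between cap_red and can_red below 0.01 m), for 0.1 s.
At the end, for the whole second after the job is handed in: The red cap lies in the green tray, its skirt's rim on the tray's floor (its axis within 45 mm of the tray's centre along each side, right way up within 10 degrees), let go and at rest (x of cap_red in the frame of tray between -0.045 and 0.045 m and y of cap_red in the frame of tray between -0.045 and 0.045 m and z of cap_red in the frame of tray below 0.01 m and angle between cap_red's own z axis and vertical below 0.17 rad and linear speed of cap_red below 0.02 m/s and contact force between the fingers and cap_red below 0.1 N); the robot touches nothing.
It fails at once if the blue cap is pushed, lifted or opened (it moves more than 6 mm) (distance of cap_blue from where it was at the start of the episode above 0.006 m).
It also fails if it takes over 43 s, if anything falls off the work surface, if the arm or the gripper's body presses on something with over 40 N, if the wrist force passes 120 N, or if a joint passes its speed limit or range.

### The arm

A 7-joint arm with a two-finger parallel gripper is mounted at the origin on a cart in front of the work surface, level with it; the furniture and walls round the work are solid. World frame = base frame: x ahead of the robot, y to its left, z up, the work surface at z = 0. Lengths are in m, angles in rad, forces in N, time in s.
With the tool pointing down it reaches from about 0.4 to 0.875 m from the base axis. Payload 19.3 kg.
Tool frame: the origin (TCP) lies midway between the tips of the shut fingers; the grasp point (between the pads) lies 19 mm behind it; z points along the fingers, y is the line along which they close (so a half turn about z gives the same grasp; the last joint's range is limited). The gripper opens to 85 mm and grips with 20 to 120 N. Pads are 22 mm wide; open, the fingers measure 114 mm over their backs; the gripper's body (76 mm by 85 mm) begins 54 mm behind the grasp point. The pads swing forward as they close: fully open they stand 13 mm farther back than shut.
Start: joints at [-1.307, 0.521, -0.036, 1.599, 0.021, 1.021, -0.113], TCP at [0.205, 0.59, 0.231] pointing down, gripper open.
Joint ranges: [-2.91, 2.91], [-0.3, 2.13], [-1.5, 1.42], [0.17, 2.43], [-1.26, 4.41], [0.16, 1.93], [-2.52, 2.52]. Speed limits (rad/s): [1.89, 1.89, 2.39, 2.39, 3.01, 3.01, 3.01].

### API

Orientations are given as [roll, pitch, yaw] about the fixed x, y, z axes, in that order (R = Rz(yaw) Ry(pitch) Rx(roll)).
In Python, from workcell import * gives the robot as it stands. The module is installed in compiled form; this text tells all that it offers.
- The arm moves only by the tool play_rows, never from a script. Its argument "deltas" is a list of rows, each a list of 7 numbers: the shift along the tool's x, y, z in units of 500 mm (1.0 is 500 mm), then the turn, a rotation vector about the tool's x, y, z in units of 120 degrees (1.0 is 120 degrees), then the closure, from 0 (fully open) to 1 (shut). A call has 1 to 10 rows; each row is the pose to reach, as a shift and turn from the pose commanded when the call began, along the tool's axes at that moment; what a row does not reach only later rows make up. A row lasts 1/10 s, in which the tool goes at most 50 mm and 8.59 degrees, less where a joint would pass 70% of its speed; a pose out of reach is approached as far as the arm can. A call with a number of a shift or a turn outside -1 to 1 is refused whole. A call with a gripper value outside its range is refused whole. The fingers move at their own pace and stop on an object; "newtons" is the grip in N (left out, the last holds). Time passes only in rows, so rows that repeat a pose let the fingers close. It gives the time, the measured TCP pose, the force, the opening and the grip force at its end, in the units of the state.
- observe(): the state, without advancing time (a new reading comes with each control period).
- grab_frame(name): name is "scene" or "top" or "wrist"; returns the picture (400x640x3 uint8, red, green, blue); there is no depth.
- get_calibration(name): a dict with "fovy" (degrees; the focal length in pixels is half the picture's height over the tangent of half this angle, whatever the lens; pixels are square), "cx", "cy" (the principal point, pixels), "k1" (the pictures are not rectified: a ray, as slopes to the right and down, at radius r is drawn at 1 + k1 r^2 times it, then the intrinsics apply), "xyz" and "rotation" of the camera in the world. Camera axes: x right, y down, z forward; pixel columns grow to the right and rows downward; lengths in m; the calibration is good to about 2 mm. A picture is of the moment at which its call begins: read the wrist's pose just before it. get_calibration takes no time and is no camera call; for the wrist camera it gives the pose at the moment of the call.
- job_done(): hands the job in; it is judged then, once.
The state is a dict: "clock": time; "qpos": joint angles; "qd": joint speeds; "joint_efforts": joint torques, N m; "position": TCP position; "tool_rot": TCP orientation; "force": force on the tool from outside, world axes, zero at the start; "moment": the same for the moment, N m; "grip_width": finger opening in m; "finger_force": force on a finger pad.
Only numpy, scipy, OpenCV 4.12 (cv2) and the standard library are available. Lean on these libraries where they do the work, as an engineer would, in place of code of your own. Each camera call takes 0.05 s, during which the arm holds its last target. There are 200 camera calls.

## Working session

There is one attempt and no reset: what is moved stays moved. The work goes in short steps, Python scripts to look and compute and a tool call to move; the robot and the scene stay as the last step left them, time stands still between calls to the robot, and variables do not carry over. Pictures are saved under pics/ and viewed, at most 10 in all, crops included, and the job is handed in when it is done.

Besides the shell and the picture viewer there is one more tool, called after ">>>" in YAML: its name, and indented under it one key for each argument. play_rows: Moves the arm, as the interface text tells. Its arguments: {"type":"object","properties":{"deltas":{"type":"array"},"newtons":{"type":"number"}},"required":["deltas"]}

```bash
mkdir -p pics; ls; python3 - <<'E'
from workcell import *
import cv2,numpy as np
s=observe();print(s['clock'],s['position'],s['tool_rot'],s['grip_width'],s['force'])
for n in ("scene","top"):
    c=get_calibration(n);print(n,c)
    cv2.imwrite(f"pics/{n}0.png",grab_frame(n)[:,:,::-1])
E
```

```text
pics
0.0 [0.20473105 0.59014996 0.2307032 ] [-3.14038495e+00  1.14615985e-04  2.80776892e+00] 0.08543518154232442 [-0.05550091 -1.21120439  0.02199187]
scene {'fovy': 43.19990694579972, 'cx': 314.02322293550543, 'cy': 194.24244889903272, 'k1': -0.06171217565820595, 'xyz': array([ 0.02216915, -0.63107279,  0.61576731]), 'rotation': array([-2.10865817, -0.02157934, -0.71928815])}
top {'fovy': 57.76185240105633, 'cx': 322.53436278461794, 'cy': 198.30398421581268, 'k1': -0.026262541883840994, 'xyz': array([0.42101011, 0.0234876 , 0.91442243]), 'rotation': array([-2.92132739,  0.00625032, -1.67118613])}
```

View pics/top0.png

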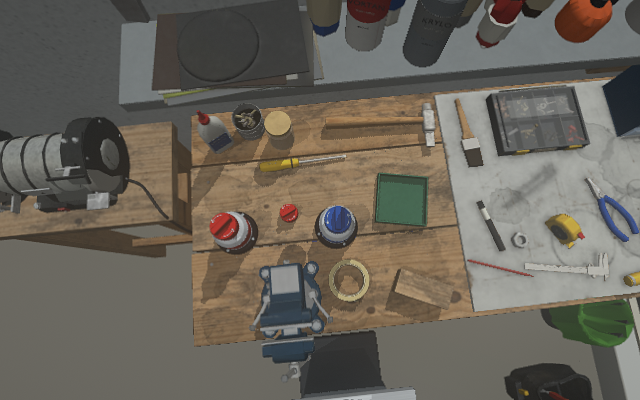

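View pics/scene0.png

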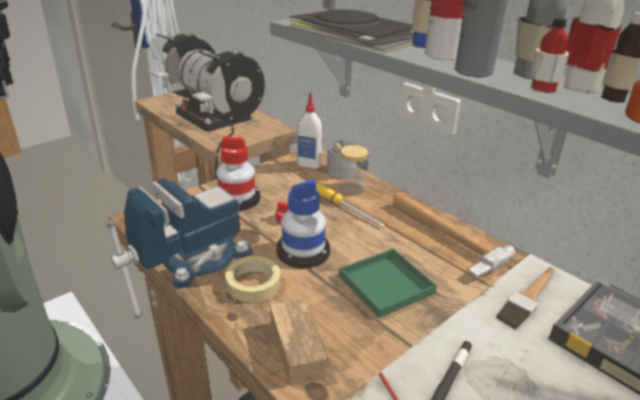

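The top view shows the red canister near (231,230), the small red cap decoy at (289,213), the blue canister at (336,224) and the tray at (401,201). I'll enlarge the red can in both views and the tray.

```bash
cat > h.py <<'E'
import numpy as np,cv2
from scipy.spatial.transform import Rotation as R
from workcell import get_calibration
def cam(c):
    if isinstance(c,str): c=get_calibration(c)
    f=200/np.tan(np.radians(c['fovy']/2))
    r=np.array(c['rotation']); M=r if r.shape==(3,3) else R.from_euler('xyz',r).as_matrix()
    return f,c,M
def ray(n,uv):
    f,c,M=cam(n); d=np.array([(uv[0]-c['cx'])/f,(uv[1]-c['cy'])/f]); p=d.copy()
    for _ in range(20): p=d/(1+c['k1']*(p@p))
    return np.array(c['xyz']),M@np.array([*p,1])
def atz(n,uv,z):
    o,d=ray(n,uv); return o+d*(z-o[2])/d[2]
def proj(n,P):
    f,c,M=cam(n); q=(np.atleast_2d(P)-c['xyz'])@M; s=q[:,:2]/q[:,2:]
    return s*(1+c['k1']*(s**2).sum(1,keepdims=True))*f+[c['cx'],c['cy']]
E
python3 - <<'E'
import cv2,numpy as np
t=cv2.imread('pics/top0.png');s=cv2.imread('pics/scene0.png')
def crop(i,x,y,w,h,k): return cv2.resize(i[y:y+h,x:x+w],None,fx=k,fy=k,interpolation=cv2.INTER_CUBIC)
a=crop(t,200,200,66,60,6);b=crop(s,205,125,66,90,6)[:360]
b=crop(s,205,128,66,60,6);c=crop(t,366,166,66,66,3);
cv2.imwrite('pics/c1.png',np.hstack([a,b]))
E
python3 - <<'E'
import sys;sys.path.insert(0,'.')
from h import *
for p in [(378,174),(427,180),(425,228),(375,221)]: print(atz('top',p,.02))
print(atz('top',(226,226),.146), atz('top',(236,235),0),atz('top',(336,218),.15))
E
```

```text
[ 0.66994535 -0.1390049   0.02      ]
[ 0.64140966 -0.26166259  0.02      ]
[ 0.51976916 -0.23661325  0.02      ]
[ 0.54986391 -0.11529774  0.02      ]
[0.5531799  0.22293941 0.146     ] [0.55272633 0.23647488 0.        ] [ 0.54600219 -0.01318591  0.15      ]
```

View pics/c1.png

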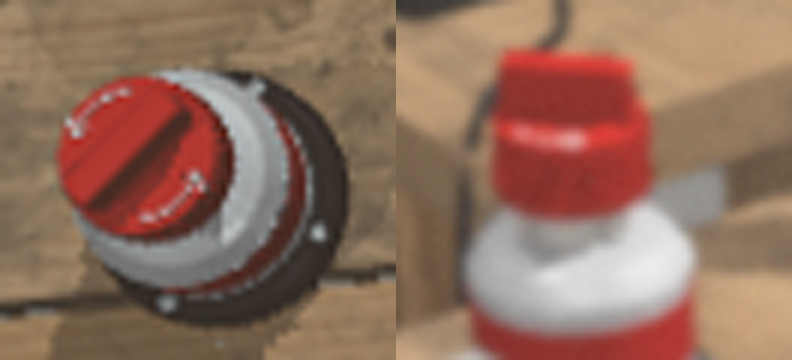

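```bash
cat >> h.py <<'E'
from workcell import observe
def delta(P,yaw=None):
    """tool-frame row to reach P with tool down, yaw of tool x"""
    s=observe(); M=R.from_euler('xyz',s['tool_rot']); p=np.array(s['position'])
    T=R.from_euler('xyz',[np.pi,0,s['tool_rot'][2] if yaw is None else yaw])
    rv=np.degrees((M.inv()*T).as_rotvec())
    print('pos',p.round(4),'rpy',np.degrees(s['tool_rot']).round(2),'clock',round(s['clock'],2),'F',np.round(s['force'],2),'w',round(s['grip_width'],4))
    print('row',(M.inv().apply(np.array(P)-p)/.5).round(4),(rv/120).round(4), 'mm',np.linalg.norm(np.array(P)-p)*1000,'deg',rv.round(1))
E
python3 - <<'E'
from h import *
g=lambda u,v:(200+u/6,200+v/6)
a,b=atz('top',g(93,205),.157),atz('top',g(190,115),.157);d=b-a
print(a,b,np.degrees(np.arctan2(d[1],d[0])),np.linalg.norm(d))
print('cap c',atz('top',g(147,157),.135))
fx=atz('top',g(223,198),0.0);print('foot',fx)
c=get_calibration('wrist');s=observe();print(c)
M=R.from_euler('xyz',s['tool_rot']).as_matrix();print('wrist cam in tool',M.T@(c['xyz']-s['position']), 'axis',M.T@cam('wrist')[2])
delta([0.553,0.224,0.30]);print(s['qpos'])
E
```

```text
[0.53618237 0.24293425 0.157     ] [0.56469286 0.20743621 0.157     ] -51.230069304872536 0.04552975403634715
cap c [0.55503448 0.2290723  0.135     ]
foot [0.55751971 0.2332638  0.        ]
{'fovy': 58.908005891003796, 'cx': 321.2775955303281, 'cy': 199.29799908626185, 'k1': -0.06982429769249719, 'xyz': array([0.13913442, 0.61219441, 0.37414823]), 'rotation': array([2.86513420e+00, 1.20873535e-04, 1.23648630e+00])}
wrist cam in tool [ 0.06915418 -0.00085562 -0.1433722 ] axis [[-5.04743363e-04 -9.62056769e-01 -2.72848893e-01]
 [ 9.99999442e-01 -7.38764175e-04  7.54959977e-04]
 [-9.27885344e-04 -2.72848360e-01  9.62056605e-01]]
pos [0.2047 0.5902 0.2308] rpy [-1.7994e+02  1.0000e-02  1.6087e+02] clock 0.1 F [-0.55 -0.26  0.32] w 0.0854
row [-0.8981 -0.4639 -0.1379] [-0.0005  0.0001 -0.    ] mm 510.0914414436268 deg [-0.1  0.  -0. ]
[-1.3072081   0.52196502 -0.03630361  1.59993556  0.02122211  1.02113148
 -0.11279675]
```

```bash
python3 - <<'E'
from h import *
delta([0.555,0.228,0.23],np.radians(129))
E
```

```text
pos [0.2047 0.5902 0.2308] rpy [-1.7994e+02  1.0000e-02  1.6087e+02] clock 0.1 F [-0.55 -0.26  0.32] w 0.0854
row [-0.8992 -0.4549  0.0021] [-5.000e-04  2.000e-04  2.656e-01] mm 503.87138774182824 deg [-0.1  0.  31.9]
```

>>> play_rows:
  deltas:
    - [-0.06, -0.03, -0.01, 0, 0, 0.02, 0]
    - [-0.15, -0.08, -0.02, 0, 0, 0.06, 0]
    - [-0.24, -0.12, -0.02, 0, 0, 0.1, 0]
    - [-0.33, -0.165, -0.02, 0, 0, 0.13, 0]
    - [-0.42, -0.21, -0.02, 0, 0, 0.16, 0]
    - [-0.51, -0.26, -0.02, 0, 0, 0.19, 0]
    - [-0.6, -0.3, -0.02, 0, 0, 0.22, 0]
    - [-0.69, -0.35, -0.01, 0, 0, 0.25, 0]
    - [-0.78, -0.395, 0, 0, 0, 0.266, 0]
    - [-0.86, -0.435, 0.002, -0.0005, 0, 0.266, 0]

```text
clock: 1.1
position: [0.5406, 0.2423, 0.2297]
tool_rot: [3.141, -0.0, 2.249]
force: [0.9, 1.5, 0.7]
grip_width: 0.0856
finger_force: 0.0
```

```bash
python3 - <<'E'
from h import *
delta([0.555,0.228,0.23],np.radians(129))
E
```

```text
pos [0.5406 0.2423 0.2297] rpy [ 1.7999e+02 -2.0000e-02  1.2889e+02] clock 1.1 F [0.93 1.55 0.68] w 0.0856
row [-0.0404  0.0044 -0.0006] [ 0.0001 -0.0002 -0.001 ] mm 20.32366394141207 deg [ 0.  -0.  -0.1]
```

>>> play_rows:
  deltas:
    - [-0.025, 0.003, 0, 0, 0, 0, 0]
    - [-0.04, 0.004, 0, 0, 0, 0, 0]
    - [-0.04, 0.004, 0, 0, 0, 0, 0]

```text
clock: 1.4
position: [0.5538, 0.2298, 0.2301]
tool_rot: [3.141, -0.001, 2.25]
force: [-1.2, 0.1, 0.9]
grip_width: 0.0854
finger_force: 0.0
```

```bash
python3 - <<'E'
from h import *
from workcell import *
import json
delta([0.555,0.228,0.23],np.radians(129))
c=get_calibration('wrist'); im=grab_frame('wrist')[:,:,::-1]
json.dump({k:np.array(v).tolist() for k,v in c.items()},open('w1.json','w'))
cv2.imwrite('pics/w1.png',im)
print(proj(c,[[.555,.228,.157],[.555,.228,.135]]),observe()['qpos'])
E
```

```text
pos [0.5538 0.2298 0.2301] rpy [ 1.7997e+02 -3.0000e-02  1.2894e+02] clock 1.4 F [-1.17  0.11  0.9 ] w 0.0854
row [-0.0043 -0.0004  0.0002] [ 0.0003 -0.0002 -0.0005] mm 2.1812219343037382 deg [ 0.  -0.  -0.1]
[[321.80416628 213.69833936]
 [321.71995284 203.95452908]] [-0.62548873  0.48850297  0.18933029  1.68035625 -0.10757011  0.98234377
  0.28277442]
```

View pics/w1.png

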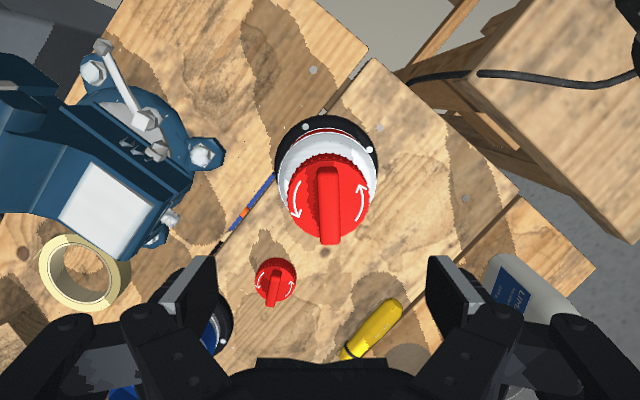

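The wrist view shows the red cap at about (328,200), its wing nearly vertical in the image, x≈318–341 and y≈165–244. I'll enlarge it.

```bash
python3 - <<'E'
import cv2
i=cv2.imread('pics/w1.png')[145:250,270:390]
cv2.imwrite('pics/w1c.png',cv2.resize(i,None,fx=5,fy=5,interpolation=cv2.INTER_CUBIC))
E
```

```text
(no output)
```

View pics/w1c.png

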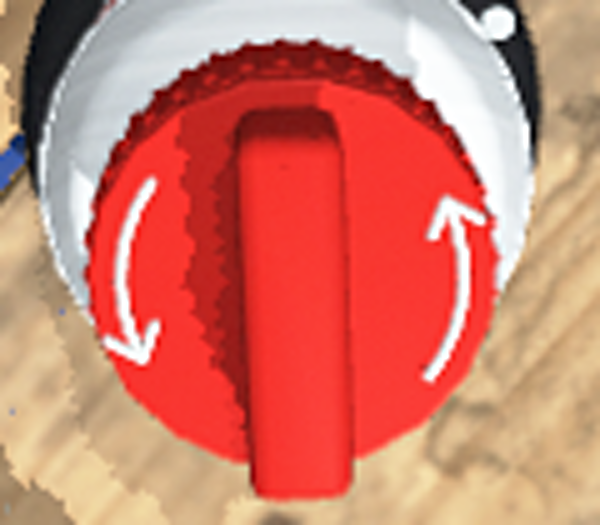

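```bash
python3 - <<'E'
from h import *
import json
c=json.load(open('w1.json')); c['xyz']=np.array(c['xyz'])
g=lambda u,v:(270+u/5,145+v/5)
a,b=atz(c,g(290,150),.157),atz(c,g(303,497),.157);d=a-b
yaw=np.degrees(np.arctan2(d[1],d[0]))
print(a,b,(a+b)/2,yaw,np.linalg.norm(d))
print(atz(c,g(294,277),.135))
m=(a+b)/2
delta([m[0],m[1],0.141],np.radians(yaw))
E
```

```text
[0.54207382 0.25014655 0.157     ] [0.57290275 0.21507252 0.157     ] [0.55748829 0.23260954 0.157     ] 131.31441737336604 0.046697007421907424
[0.55722804 0.23313271 0.135     ]
pos [0.5533 0.2307 0.2301] rpy [ 1.7996e+02 -5.0000e-02  1.2901e+02] clock 1.45 F [-0.31 -0.27  0.05] w 0.0851
row [-0.0026  0.0088  0.1783] [ 0.0003 -0.0004 -0.0192] mm 89.2595406483933 deg [ 0.  -0.  -2.3]
```

>>> play_rows:
  deltas:
    - [-0.002, 0.006, 0.05, 0, 0, -0.01, 0]
    - [-0.003, 0.009, 0.1, 0, 0, -0.019, 0]
    - [-0.003, 0.009, 0.13, 0, 0, -0.019, 0]
    - [-0.003, 0.009, 0.13, 0, 0, -0.019, 0]

```text
clock: 1.85
position: [0.5564, 0.2328, 0.1635]
tool_rot: [-3.14, -0.002, 2.293]
force: [-0.1, 0.5, 0.6]
grip_width: 0.0856
finger_force: 0.0
```

```bash
python3 - <<'E'
from h import *
delta([.5573,.2329,0.141],np.radians(131.3))
E
```

```text
pos [0.5564 0.2328 0.1635] rpy [-1.7989e+02 -9.0000e-02  1.3137e+02] clock 1.85 F [-0.1   0.5   0.64] w 0.0856
row [-0.0011  0.0016  0.0451] [-0.001  -0.0008  0.0006] mm 22.55955903137203 deg [-0.1 -0.1  0.1]
```

>>> play_rows:
  deltas:
    - [-0.001, 0.001, 0.025, 0, 0, 0, 0]
    - [-0.001, 0.001, 0.043, 0, 0, 0, 0.3]
    - [-0.001, 0.001, 0.043, 0, 0, 0, 0.6]
    - [-0.001, 0.001, 0.043, 0, 0, 0, 0.8]
    - [-0.001, 0.001, 0.043, 0, 0, 0, 1]
    - [-0.001, 0.001, 0.043, 0, 0, 0, 1]
    - [-0.001, 0.001, 0.043, 0, 0, 0, 1]
    - [-0.001, 0.001, 0.043, 0, 0, 0, 1]
  newtons: 60

```text
clock: 2.65
position: [0.5593, 0.2315, 0.1442]
tool_rot: [3.14, -0.0, 2.29]
force: [-0.4, -0.7, 3.9]
grip_width: 0.0122
finger_force: 63.4
```

>>> play_rows:
  deltas:
    - [0, 0, 0.006, 0, 0, 0, 1]
    - [0, 0, 0.012, 0, 0, 0, 1]
    - [0, 0, 0.016, 0, 0, 0, 1]
    - [0, 0, 0.016, 0, 0, 0, 1]
    - [0, 0, 0.016, 0, 0, 0, 1]

```text
clock: 3.15
position: [0.5594, 0.2315, 0.1359]
tool_rot: [3.14, -0.0, 2.29]
force: [-0.9, -1.3, 7.1]
grip_width: 0.012
finger_force: 63.9
```

```bash
python3 - <<'E'
from h import *
delta([.5573,.2329,0.141],np.radians(131.3)); s=observe(); print(s['moment'],s['finger_force'])
E
```

```text
pos [0.5594 0.2315 0.1359] rpy [179.92  -0.   131.23] clock 3.15 F [-0.87 -1.29  7.06] w 0.012
row [ 0.0048 -0.0013 -0.0103] [ 0.0007 -0.     -0.0006] mm 5.698546516315623 deg [ 0.1 -0.  -0.1]
[-0.13237775  0.15684102  0.05416529] 63.92409324645996
```

>>> play_rows:
  deltas:
    - [0, 0, 0.002, 0, 0, -0.03, 1]
    - [0, 0, 0.002, 0, 0, -0.08, 1]
    - [0.001, 0.001, 0.002, 0, 0, -0.14, 1]
    - [0.001, 0.001, 0.002, 0, 0, -0.2, 1]
    - [0.001, 0.001, 0.002, 0, 0, -0.25, 1]

```text
clock: 3.65
position: [0.5596, 0.2325, 0.1351]
tool_rot: [3.14, 0.001, 2.819]
force: [0.0, 0.3, 8.5]
grip_width: 0.0124
finger_force: 63.9
```

```bash
python3 - <<'E'
from h import *
delta([.5573,.2329,0.136],np.radians(191.3)); s=observe(); print(s['moment'],s['finger_force'])
E
```

```text
pos [0.5596 0.2325 0.1351] rpy [1.7988e+02 7.0000e-02 1.6153e+02] clock 3.65 F [0.03 0.33 8.55] w 0.0124
row [ 0.0047 -0.0008 -0.0018] [ 0.0008  0.0008 -0.2481] mm 2.519963146975472 deg [  0.1   0.1 -29.8]
[ 0.16792515 -0.02374545 -0.03477441] 63.94657015800476
```

>>> play_rows:
  deltas:
    - [0, 0, 0, 0, 0, -0.05, 1]
    - [0, 0, 0, 0, 0, -0.1, 1]
    - [0, 0, 0, 0, 0, -0.15, 1]
    - [0, 0, 0, 0, 0, -0.2, 1]
    - [0, 0, 0, 0, 0, -0.25, 1]
    - [0, 0, 0, 0, 0, -0.25, 1]
    - [0, 0, 0, 0, 0, -0.25, 1]

```text
clock: 4.35
position: [0.5596, 0.2325, 0.135]
tool_rot: [3.14, 0.002, -2.945]
force: [-0.1, 0.0, 8.4]
grip_width: 0.0122
finger_force: 64.0
```

```bash
python3 - <<'E'
from h import *
from workcell import *
delta([.5573,.2329,0.136],np.radians(191.3)); s=observe(); print(s['moment'],s['finger_force'])
c=get_calibration('wrist'); im=grab_frame('wrist')[:,:,::-1]
cv2.imwrite('pics/w2.png',im)
E
```

```text
pos [0.5596 0.2325 0.135 ] rpy [ 1.7992e+02  1.0000e-01 -1.6876e+02] clock 4.35 F [-0.07  0.04  8.42] w 0.0122
row [ 0.0043  0.0017 -0.0019] [ 0.0007  0.0008 -0.0005] mm 2.504020298628576 deg [ 0.1  0.1 -0.1]
[0.08329167 0.00660865 0.06363052] 63.95822525024414
```

View pics/w2.png

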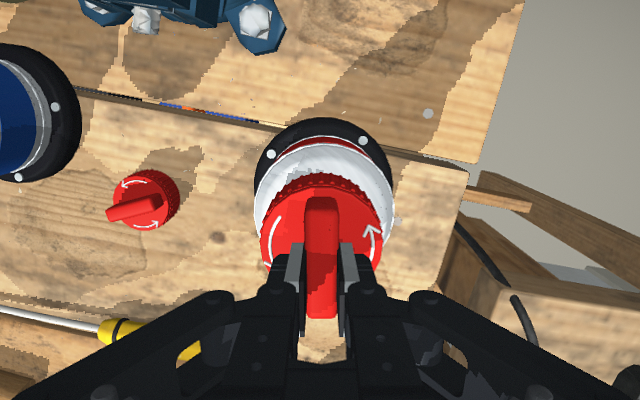

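The pads hold the wing, and the cap has turned with them through about 60°, so now I lift.

>>> play_rows:
  deltas:
    - [0, 0, -0.01, 0, 0, 0, 1]
    - [0, 0, -0.025, 0, 0, 0, 1]
    - [0, 0, -0.045, 0, 0, 0, 1]
    - [0, 0, -0.07, 0, 0, 0, 1]
    - [0, 0, -0.11, 0, 0, 0, 1]
    - [0, 0, -0.16, 0, 0, 0, 1]
    - [0, 0, -0.21, 0, 0, 0, 1]
    - [0, 0, -0.25, 0, 0, 0, 1]
    - [0, 0, -0.27, 0, 0, 0, 1]
    - [0, 0, -0.27, 0, 0, 0, 1]

```text
clock: 5.4
position: [0.5594, 0.2322, 0.2711]
tool_rot: [3.14, 0.003, -2.946]
force: [-0.5, 0.4, -1.3]
grip_width: 0.0123
finger_force: 62.9
```

```bash
python3 - <<'E'
from h import *
from workcell import *
cv2.imwrite('pics/w3.png',grab_frame('wrist')[:,:,::-1])
delta([.60,-0.186,0.27],np.radians(191.3));delta([.60,-0.186,0.27],np.radians(101.3)); s=observe(); print(s['qpos'],s['finger_force'])
g=lambda *p:atz('top',p,.02)
c=[g(378,174),g(427,180),g(425,228),g(375,221)]; print(np.mean(c,0),[np.degrees(np.arctan2(*(b-a)[1::-1])) for a,b in zip(c,c[1:])])
E
```

```text
pos [0.559  0.2321 0.2699] rpy [ 1.7996e+02  6.0000e-02 -1.6877e+02] clock 5.45 F [ 0.32 -0.74 -1.19] w 0.0121
row [ 0.0825 -0.8361 -0.001 ] [ 0.0004  0.0005 -0.0006] mm 420.0645019685135 deg [ 0.   0.1 -0.1]
pos [0.559  0.2321 0.2699] rpy [ 1.7996e+02  6.0000e-02 -1.6877e+02] clock 5.45 F [ 0.32 -0.74 -1.19] w 0.0121
row [ 0.0825 -0.8361 -0.001 ] [7.000e-04 1.000e-04 7.494e-01] mm 420.0645019685135 deg [ 0.1  0.  89.9]
[-0.39865063  0.45434401 -0.13240769  1.6064364   0.06517751  1.08389954
  1.2186203 ] 62.852604389190674
[ 0.59524702 -0.18814462  0.02      ] [np.float64(-103.09660871029423), np.float64(168.36378823450812), np.float64(76.06787631977302)]
```

View pics/w3.png

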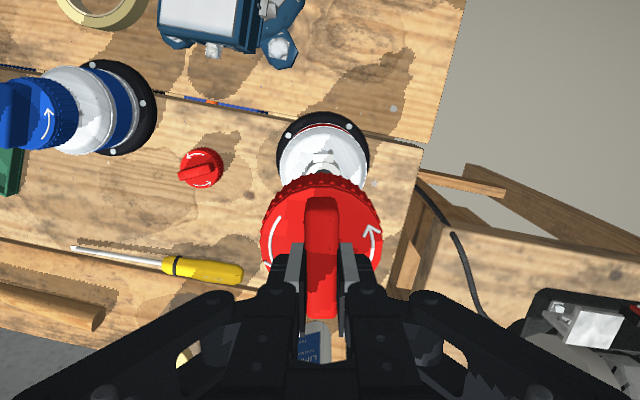

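The canister's neck shows bare behind the lifted cap at about (325,160), and the cap hangs level in the fingers. I'll carry it high over the blue cap to the tray.

>>> play_rows:
  deltas:
    - [0.004, -0.04, -0.01, 0, 0, 0.03, 1]
    - [0.014, -0.12, -0.02, 0, 0, 0.08, 1]
    - [0.024, -0.21, -0.02, 0, 0, 0.14, 1]
    - [0.034, -0.3, -0.02, 0, 0, 0.2, 1]
    - [0.044, -0.39, -0.02, 0, 0, 0.26, 1]
    - [0.054, -0.48, -0.02, 0, 0, 0.32, 1]
    - [0.064, -0.57, -0.02, 0, 0, 0.38, 1]
    - [0.074, -0.66, -0.01, 0, 0, 0.44, 1]
    - [0.083, -0.745, 0, 0, 0, 0.48, 1]
    - [0.089, -0.8, 0, 0, 0, 0.5, 1]

```text
clock: 6.45
position: [0.5919, -0.1729, 0.2679]
tool_rot: [-3.14, -0.001, 2.283]
force: [0.3, -0.4, -0.4]
grip_width: 0.0123
finger_force: 62.9
```

```bash
python3 - <<'E'
from h import *
delta([.595,-0.188,0.05],np.radians(131.3))
E
```

```text
pos [ 0.5919 -0.1729  0.2679] rpy [-1.7991e+02 -7.0000e-02  1.3079e+02] clock 6.45 F [ 0.34 -0.36 -0.4 ] w 0.0123
row [-0.0273 -0.0144  0.4358] [-0.0008 -0.0006 -0.0043] mm 218.43534973647283 deg [-0.1 -0.1 -0.5]
```

>>> play_rows:
  deltas:
    - [-0.02, -0.01, 0.03, 0, 0, 0, 1]
    - [-0.027, -0.014, 0.09, 0, 0, 0, 1]
    - [-0.027, -0.014, 0.16, 0, 0, 0, 1]
    - [-0.027, -0.014, 0.23, 0, 0, 0, 1]
    - [-0.027, -0.014, 0.3, 0, 0, 0, 1]
    - [-0.027, -0.014, 0.36, 0, 0, 0, 1]
    - [-0.027, -0.014, 0.395, 0, 0, 0, 1]
    - [-0.027, -0.014, 0.415, 0, 0, 0, 1]
    - [-0.027, -0.014, 0.425, 0, 0, 0, 1]
    - [-0.027, -0.014, 0.425, 0, 0, 0, 1]

```text
clock: 7.45
position: [0.5969, -0.1833, 0.0567]
tool_rot: [3.141, -0.001, 2.291]
force: [-0.4, -0.3, -1.0]
grip_width: 0.012
finger_force: 62.8
```

```bash
python3 - <<'E'
from h import *
from workcell import *
delta([.595,-0.188,0.044],np.radians(131.3))
cv2.imwrite('pics/s4.png',cv2.resize(grab_frame('scene')[200:330,310:460,::-1],None,fx=4,fy=4))
E
```

```text
pos [ 0.5969 -0.1833  0.0567] rpy [ 1.7996e+02 -4.0000e-02  1.3124e+02] clock 7.45 F [-0.38 -0.35 -0.95] w 0.012
row [-0.0045 -0.0091  0.0253] [ 0.0003 -0.0003 -0.0005] mm 13.630805267703636 deg [ 0.  -0.  -0.1]
```

View pics/s4.png

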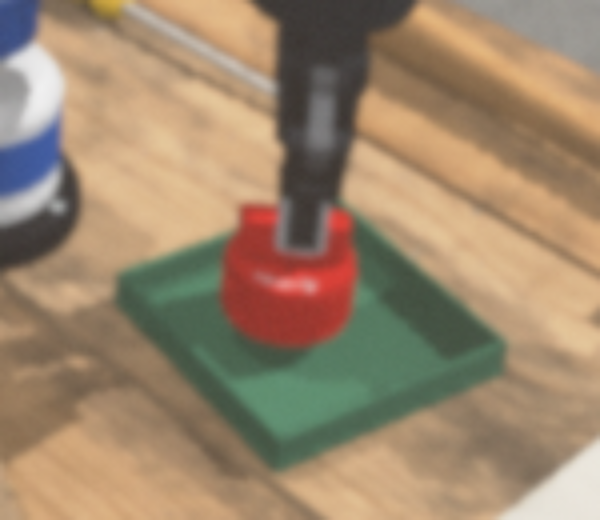

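The cap hangs upright just above the tray floor, inside the walls. I'll lower it slowly.

>>> play_rows:
  deltas:
    - [-0.003, -0.005, 0.008, 0, 0, 0, 1]
    - [-0.004, -0.008, 0.014, 0, 0, 0, 1]
    - [-0.004, -0.009, 0.02, 0, 0, 0, 1]
    - [-0.004, -0.009, 0.024, 0, 0, 0, 1]
    - [-0.004, -0.009, 0.026, 0, 0, 0, 1]
    - [-0.004, -0.009, 0.026, 0, 0, 0, 1]

```text
clock: 8.1
position: [0.595, -0.1879, 0.0439]
tool_rot: [3.141, -0.0, 2.29]
force: [-0.1, -0.1, -0.7]
grip_width: 0.0118
finger_force: 62.9
```

>>> play_rows:
  deltas:
    - [0, 0, 0.002, 0, 0, 0, 1]
    - [0, 0, 0.004, 0, 0, 0, 1]
    - [0, 0, 0.005, 0, 0, 0, 1]
    - [0, 0, 0.005, 0, 0, 0, 1]

```text
clock: 8.5
position: [0.5952, -0.1881, 0.0434]
tool_rot: [3.14, 0.0, 2.29]
force: [-11.7, 3.1, 34.4]
grip_width: 0.0123
finger_force: 67.4
```

>>> play_rows:
  deltas:
    - [0, 0, -0.003, 0, 0, 0, 1]
    - [0, 0, -0.004, 0, 0, 0, 1]
    - [0, 0, -0.004, 0, 0, 0, 0.6]
    - [0, 0, -0.004, 0, 0, 0, 0.3]
    - [0, 0, -0.004, 0, 0, 0, 0]
    - [0, 0, -0.01, 0, 0, 0, 0]
    - [0, 0, -0.03, 0, 0, 0, 0]
    - [0, 0, -0.08, 0, 0, 0, 0]
    - [0, 0, -0.15, 0, 0, 0, 0]
    - [0, 0, -0.23, 0, 0, 0, 0]
  newtons: 20

```text
clock: 9.5
position: [0.5945, -0.188, 0.1579]
tool_rot: [3.141, -0.001, 2.29]
force: [0.7, 0.2, 1.9]
grip_width: 0.0855
finger_force: 0.0
```

>>> play_rows:
  deltas:
    - [0, 0, -0.01, 0, 0, 0, 0]
    - [0, 0, -0.01, 0, 0, 0, 0]
    - [0, 0, -0.01, 0, 0, 0, 0]

```text
clock: 9.8
position: [0.5946, -0.1879, 0.161]
tool_rot: [3.141, -0.001, 2.291]
force: [0.4, 0.2, -1.1]
grip_width: 0.0854
finger_force: 0.0
```

```bash
python3 - <<'E'
from h import *
from workcell import *
s=observe();print(s['clock'],s['position'],s['force'],s['grip_width'],s['finger_force'])
a=cv2.resize(grab_frame('scene')[120:330,200:460,::-1],None,fx=1.5,fy=1.5)
b=cv2.resize(grab_frame('wrist')[:,:,::-1],(400,315))
cv2.imwrite('pics/s5.png',np.hstack([a,b]))
E
```

```text
9.8 [ 0.59462483 -0.18785735  0.16097571] [ 0.3604117   0.17197588 -1.1284629 ] 0.08539838604523284 0.0
```

View pics/s5.png

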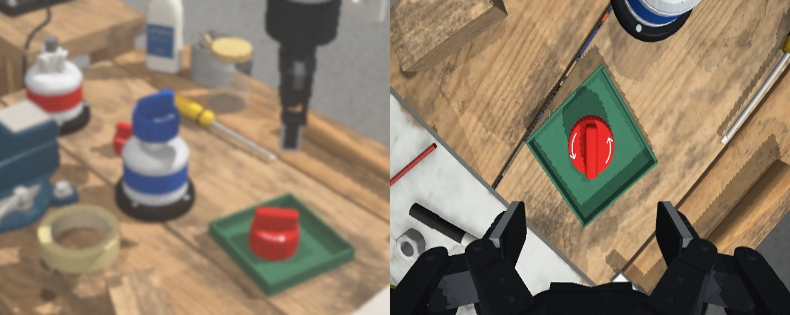

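The red cap stands upright in the middle of the tray (about (275,235) left, (592,147) right). The gripper is clear of it and the blue cap is still in place, so I'll hand in the job.

```bash
python3 -c "
from workcell import *
print(job_done())"
```

```text
the job is handed in; nothing more can be done
None
```

I opened the red canister and set its cap upright near the middle of the green tray, let go of; the blue cap was not touched, and I handed the job in at about 10 s (the hand-in returned no verdict).

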